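Let a knobbed pin swing to hang straight and stand it away

TASK

Put the steel pin with the red ball knob away in the wooden stand: lift it by its knob, loosen your grip so that the pin swings down and hangs straight below the knob, clamp the knob again, and lower the pin tip first into the stand's opening before you let go, so that it stays standing there, knob up. Leave the pin with the black knob where it lies.

Things in the scene. Friction and masses are not known exactly. Their poses are not given: they have to be found in the camera images.
- red_knob (a point): centre of the red ball knob, 40 mm across, at one end of a round steel pin 18 mm thick (0.35 kg, nearly all of it steel). The frame's x axis runs along the pin from tip to knob: it points straight up when the pin hangs or stands knob up. At the start the pin lies nearly level on knob and tip, the knob's centre 20 mm above the worktop and nearer the robot than the tip.
- red_tip (a point): blunt tapered tip of the red-knobbed pin, 165 mm from the knob's centre. The knob is hard and smooth. Pinched across its middle, square to the pin: in a grip of 80 N or more the pin keeps much of its slope when lifted; eased below about 20 N (fingers 1 to 2 mm wider) it turns about the line between the fingers and hangs, swinging for a second; at 5 N it still holds; at 40 mm it falls.
- black_knob (a point): centre of the black ball knob of a second pin, otherwise the same as the red-knobbed one and lying likewise; to be left alone
- stand: wooden stand fixed to the worktop: turned round block 90 mm across on a 120 x 120 mm foot, 100 mm high. Origin at the centre of its underside, z up. One round opening from above, 38 mm across, floor 10 mm above the worktop, with a sloping lead-in from 38 mm at height 74 to 80 mm at the top. A pin standing in it has its knob's centre about 0.17 m above the worktop and may lean 20 degrees.
- stand_mouth (a point): centre of the stand's opening at its upper rim, 100 mm above the worktop

How it is judged:
By the outcome, as a careful person would: the job done as asked, in the order asked, and still so for the second after the job is handed in, with the robot touching nothing.
It also fails if it takes over 48 s, if anything falls off the work surface, if the arm or the gripper's body presses on something with over 40 N, if the wrist force passes 120 N, or if a joint passes its speed limit or range.

ROBOT

A 6-joint arm with a two-finger parallel gripper is mounted at the origin on a cart in front of the work surface, level with it; the furniture and walls round the work are solid. World frame = base frame: x ahead of the robot, y to its left, z up, the work surface at z = 0. Lengths are in m, angles in rad, forces in N, time in s.
With the tool pointing down it reaches from about 0.25 to 0.8 m from the base axis. Payload 8.5 kg.
Tool frame: the origin (TCP) lies midway between the tips of the shut fingers; the grasp point (between the pads) lies 19 mm behind it; z points along the fingers, y is the line along which they close (so a half turn about z gives the same grasp; the last joint's range is limited). The gripper opens to 85 mm and grips with 20 to 120 N. Pads are 22 mm wide; open, the fingers measure 114 mm over their backs; the gripper's body (76 mm by 85 mm) begins 54 mm behind the grasp point. The pads swing forward as they close: fully open they stand 13 mm farther back than shut.
Start: joints at [-1.14, 0.238, -0.013, 1.319, 0, 1.571], TCP at [0.219, -0.477, 0.202] pointing down, gripper open.
Joint ranges: [-2.66, 2.66], [-1.03, 1.9], [-1.14, 1.46], [-1.82, 2.27], [-1.45, 1.34], [-3.14, 3.14]. Speed limits (rad/s): [2.22, 2.22, 2.79, 3.14, 3.14, 3.14].

INTERFACE

Orientations are given as a unit quaternion [x, y, z, w].
In Python, from rig import env, eyes gives the robot as it stands.
- The arm moves only by the tool arm_command, never from a script. Its argument "steps" is a list of rows, each a list of 7 numbers: the finger opening in m, from 0 to 0.0854, then the shift along the tool's x, y, z in m, then the turn, a rotation vector about the tool's x, y, z in rad. In form: [[grip, x, y, z, wx, wy, wz], ...]. A call has exactly 8 rows; each row is the pose to reach, as a shift and turn from the pose commanded when the call began, along the tool's axes at that moment; what a row does not reach only later rows make up. A row lasts 1/12 s, in which the tool goes at most 41.7 mm and 7.16 degrees, less where a joint would pass 70% of its speed; a pose out of reach is approached as far as the arm can. A call with a gripper value outside its range is refused whole. The fingers move at their own pace and stop on an object; "grip_force" is the grip in N (left out, the last holds). Time passes only in rows, so rows that repeat a pose let the fingers close, or fill a call up. It gives the time, the measured TCP pose, the force, the opening and the grip force at its end, in the units of the state.
- env.state(): the state, without advancing time (a new reading comes with each control period).
- eyes.grab_frame(name): name is "scene" or "top"; returns a dict with "color" (480x640x3 uint8, red, green, blue), "depth" (480x640 float32, m along the optical axis (not along the pixel's ray), 0 where there is no reading), "mtx" (3x3 intrinsics, pixels), "R" (3x3) and "t" (3): a world point X has camera coordinates R X + t. Camera axes: x right, y down, z forward; pixel columns grow to the right and rows downward; lengths in m; the calibration is good to about 2 mm. A picture is of the moment at which its call begins.
- env.hand_in(): hands the job in; it is judged then, once.
The state is a dict: "time_s": time; "q": joint angles; "joint_vel": joint speeds; "effort": joint torques, N m; "tcp_pos": TCP position; "ee_rot": TCP orientation; "contact_force": force on the tool from outside, world axes, zero at the start; "moment": the same for the moment, N m; "width": finger opening in m; "grasp_force": force on a finger pad.
Only numpy, scipy, OpenCV 4.12 (cv2) and the standard library are available. Lean on these libraries where they do the work, as an engineer would, in place of code of your own. Each camera call takes 0.05 s, during which the arm holds its last target. There are 200 camera calls.

## Working session

There is one attempt and no reset: what is moved stays moved. The work goes in short steps, Python scripts to look and compute and a tool call to move; the robot and the scene stay as the last step left them, time stands still between calls to the robot, and variables do not carry over. Pictures are saved under pics/ and viewed, at most 10 in all, crops included, and the job is handed in when it is done.

Besides the shell and the picture viewer there is one more tool, called after "Request:" in YAML: its name, and indented under it one key for each argument. arm_command: Moves the arm, as the interface text tells. Its arguments: {"type":"object","properties":{"steps":{"type":"array","items":{"type":"array","items":{"type":"number"}}},"grip_force":{"type":"number"}},"required":["steps"]}

```bash
mkdir -p pics; ls; python3 - <<'E'
from rig import env, eyes
import cv2, numpy as np
s=env.state(); print({k:np.round(v,3).tolist() for k,v in s.items()})
a=[]
for n in("scene","top"):
    f=eyes.grab_frame(n); np.savez('pics/'+n,**f); a.append(f["color"])
    print(n,np.round(f["mtx"],1).tolist(),np.round(f["R"],3).tolist(),np.round(f["t"],3).tolist())
    cv2.imwrite(f'pics/{n}0.png',f["color"][:,:,::-1])
E
```

```text
pics
{'time_s': 0.0, 'q': [-1.14, 0.239, -0.014, 1.319, -0.0, 1.571], 'joint_vel': [-0.002, 0.0, 0.001, 0.001, -0.002, -0.001], 'effort': [0.001, -53.879, 34.644, 0.018, 0.0, 0.0], 'tcp_pos': [0.219, -0.477, 0.201], 'ee_rot': [0.977, 0.214, -0.0, -0.001], 'contact_force': [0.421, -0.229, -0.958], 'moment': [0.041, -0.009, -0.007], 'grasp_force': 0.0, 'width': 0.086}
scene [[455.6, 0.0, 318.0], [0.0, 455.6, 240.9], [0.0, 0.0, 1.0]] [[-0.912, -0.41, -0.021], [-0.151, 0.383, -0.911], [0.382, -0.828, -0.411]] [0.504, 0.174, 0.768]
top [[585.9, 0.0, 320.2], [0.0, 585.9, 244.1], [0.0, 0.0, 1.0]] [[-0.006, -1.0, 0.003], [-0.998, 0.006, -0.062], [0.062, -0.004, -0.998]] [-0.007, 0.564, 1.425]
```

View pics/top0.png

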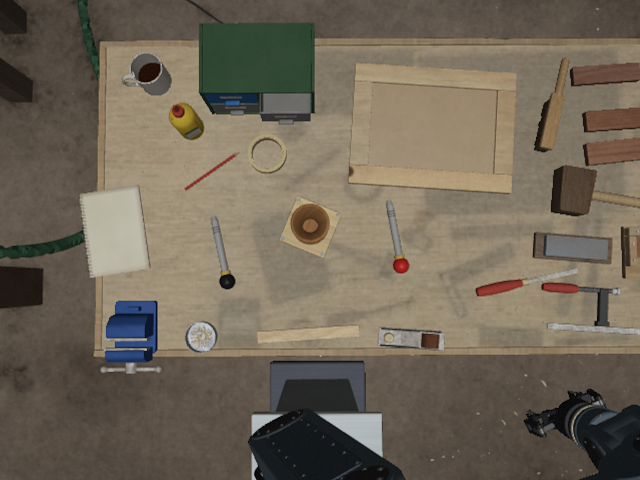

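View pics/scene0.png

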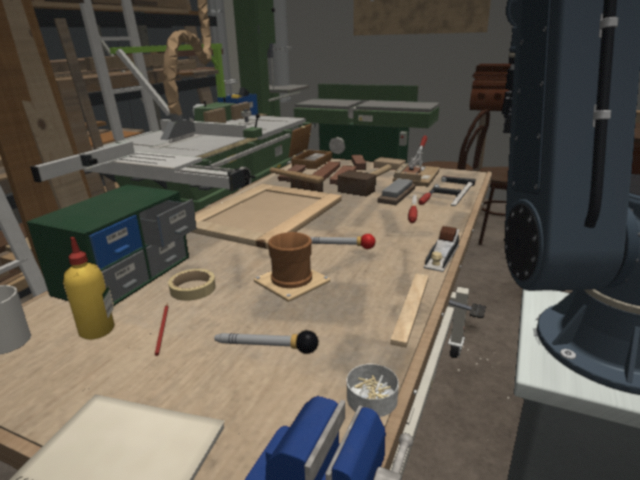

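The top view shows the red knob at (401,266), its tip near (391,202), and the stand mouth at (311,224). The black knob is at (227,281). The scene view shows the red knob at (368,241) and the stand rim around (290,240).

```bash
cat > h.py <<'E'
import numpy as np, cv2
def ray(f,uv,z):
    "world point at height z on the pixel's ray"
    d=f["R"].T@np.linalg.solve(f["mtx"],[*uv,1]); c=-f["R"].T@f["t"]
    return c+d*(z-c[2])/d[2]
def two(f,u,g,v):
    P=[k["mtx"]@np.c_[k["R"],k["t"]] for k in (f,g)]
    X=cv2.triangulatePoints(*P,np.array(u,float),np.array(v,float))[:,0]; return X[:3]/X[3]
def blob(m,x0,y0,x1,y1):
    w=np.zeros(m.shape,np.uint8); w[y0:y1,x0:x1]=m[y0:y1,x0:x1]
    c=max(cv2.findContours(w,cv2.RETR_EXTERNAL,cv2.CHAIN_APPROX_NONE)[0],key=cv2.contourArea); return c
def red(f):
    h=cv2.cvtColor(f["color"],cv2.COLOR_RGB2HSV); return (((h[...,0]<8)|(h[...,0]>172))&(h[...,1]>150)&(h[...,2]>60)).astype(np.uint8)
E
python3 - <<'E'
from h import *
t=dict(np.load('pics/top.npz')); s=dict(np.load('pics/scene.npz'))
ct=blob(red(t),380,245,420,285); cs=blob(red(s),350,225,385,255)
(a,ra),(b,rb)=cv2.minEnclosingCircle(ct),cv2.minEnclosingCircle(cs)
print(a,ra,b,rb,'top z.02',ray(t,a,.02),'scene',ray(s,b,.02),'tri',two(t,a,s,b))
# pin: grey, low saturation
h=cv2.cvtColor(t["color"],cv2.COLOR_RGB2HSV)
g=((h[...,1]<40)&(h[...,2]>90)).astype(np.uint8)
c=blob(g,378,192,412,262); r=cv2.minAreaRect(c); bp=cv2.boxPoints(r); print('pin',r)
vx,vy,x,y=cv2.fitLine(c,cv2.DIST_L2,0,.01,.01).ravel()
p=c[c[:,0,1].argmin(),0]; print('tip px',p, ray(t,p,.01), 'dir pts',ray(t,(x,y),.013),ray(t,(x-20*vx*np.sign(vy),y-20*abs(vy)),.013))
# stand by depth in top camera
v,u=np.mgrid[180:270,260:360]; z=t["depth"][180:270,260:360]
pc=np.stack([(u-t["mtx"][0,2])/t["mtx"][0,0]*z,(v-t["mtx"][1,2])/t["mtx"][1,1]*z,z],-1)
W=(pc-t["t"])@t["R"]
m=(W[...,2]>.088)&(W[...,2]<.115); P=W[m]; print('rim',m.sum(),np.median(P,0))
cc=(m*255).astype(np.uint8); k=max(cv2.findContours(cc,0,1)[0],key=cv2.contourArea); 
e=cv2.minEnclosingCircle(k); ctr=(e[0][0]+260,e[0][1]+180); print(e,ray(t,ctr,.1), e[1]*2/585.9*np.median(z[m]))
mm=W[...,2][ (z>0)]; print('worktop z',np.median(W[5:20,5:20,2]))
# foot: pale square corners seen
E
```

```text
(400.5714416503906, 265.0) 7.693180084228516 (367.1666564941406, 240.8333282470703) 7.075103759765625 top z.02 [ 0.5109537  -0.20689953  0.02      ] scene [ 0.51121351 -0.20583618  0.02      ] tri [ 0.51117476 -0.20689219  0.01956213]
pin ((393.34454345703125, 227.03012084960938), (55.10634994506836, 7.0624799728393555), 79.04593658447266)
tip px [388 200] [ 0.67296557 -0.17936788  0.01      ] dir pts [ 0.6035008  -0.19202575  0.013     ] [ 0.65249803 -0.1837278   0.013     ]
rim 735 [0.60978886 0.01362172 0.09829289]
((49.781455993652344, 43.311256408691406), 19.69627571105957) [0.60707297 0.01413308 0.1       ] 0.09172984
worktop z 0.00021409178280988627
```

Both views agree on the red knob: (0.511, -0.206, 0.020). The tip is 165 mm from it, with the pin heading at about 0.166 rad, and the stand is at (0.608, 0.014). I'm moving above the knob now.

Request:
arm_command:
  steps:
    - [0.075,0.04,-0.013,0,0,0,0.05]
    - [0.075,0.08,-0.026,0,0,0,0.1]
    - [0.075,0.12,-0.039,0,0,0,0.15]
    - [0.075,0.16,-0.052,0,0,0,0.2]
    - [0.075,0.2,-0.065,0.01,0,0,0.265]
    - [0.075,0.24,-0.078,0.03,0,0,0.265]
    - [0.075,0.28,-0.091,0.05,0,0,0.265]
    - [0.075,0.31,-0.102,0.07,0,0,0.265]
  grip_force: 100

```text
time_s: 0.77
tcp_pos: [0.4545, -0.2587, 0.1361]
ee_rot: [0.997, 0.083, 0.001, 0.0]
contact_force: [1.8, -1.0, 0.7]
width: 0.0748
grasp_force: 0.0
```

Request:
arm_command:
  steps:
    - [0.075,0.02,-0.013,0.01,0,0,0]
    - [0.075,0.04,-0.026,0.025,0,0,0]
    - [0.075,0.055,-0.035,0.04,0,0,0]
    - [0.075,0.06,-0.039,0.05,0,0,0]
    - [0.075,0.06,-0.039,0.05,0,0,0]
    - [0.075,0.06,-0.039,0.05,0,0,0]
    - [0.075,0.06,-0.039,0.05,0,0,0]
    - [0.075,0.06,-0.039,0.05,0,0,0]

```text
time_s: 1.43
tcp_pos: [0.5054, -0.2128, 0.0874]
ee_rot: [0.997, 0.082, 0.001, 0.0]
contact_force: [0.6, -1.1, 0.7]
width: 0.0751
grasp_force: 0.0
```

```bash
python3 - <<'E'
from rig import env, eyes
from h import *
s=env.state(); print({k:np.round(s[k],4).tolist() for k in('q','tcp_pos','ee_rot')})
f=eyes.grab_frame('scene'); cv2.imwrite('pics/s1.png',cv2.resize(f["color"][160:300,270:450,::-1],None,fx=4,fy=4))
c=blob(red(f),350,225,390,258); b=cv2.minEnclosingCircle(c); print(b,ray(f,b[0],.02))
E
```

```text
{'q': [-0.3985, 0.3389, -0.174, 1.0567, -0.0001, 2.5786], 'tcp_pos': [0.5054, -0.2128, 0.0874], 'ee_rot': [0.9966, 0.0822, 0.0005, 0.0003]}
((367.19696044921875, 240.71212768554688), 7.015278339385986) [ 0.51137679 -0.2065551   0.02      ]
```

View pics/s1.png

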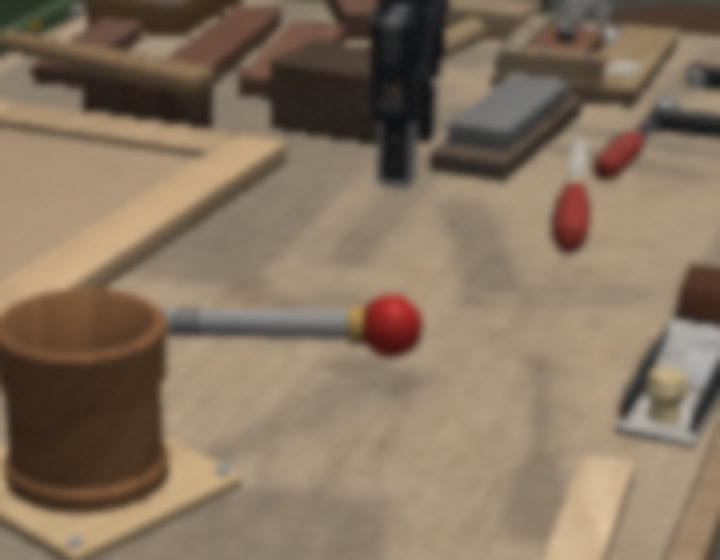

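The fingers are above the knob in the crop (4x, knob at (391,323)), the pin hasn't moved, and the stand is clear. Next I go down, correcting the 6 mm offset.

Request:
arm_command:
  steps:
    - [0.075,0.002,-0.001,0.01,0,0,0]
    - [0.075,0.004,-0.003,0.025,0,0,0]
    - [0.075,0.007,-0.005,0.04,0,0,0]
    - [0.07,0.007,-0.005,0.055,0,0,0]
    - [0.065,0.007,-0.005,0.068,0,0,0]
    - [0.065,0.007,-0.005,0.076,0,0,0]
    - [0.065,0.007,-0.005,0.078,0,0,0]
    - [0.065,0.007,-0.005,0.078,0,0,0]

```text
time_s: 2.15
tcp_pos: [0.5113, -0.2057, 0.008]
ee_rot: [0.997, 0.083, -0.0, -0.0]
contact_force: [0.0, -0.3, 0.2]
width: 0.0646
grasp_force: 0.0
```

Position is right. I'll go down 4 mm more, then close firmly.

Request:
arm_command:
  steps:
    - [0.06,0,0.001,0.003,0,0,0]
    - [0.055,0,0.001,0.004,0,0,0]
    - [0.045,0,0.001,0.004,0,0,0]
    - [0.03,0,0.001,0.004,0,0,0]
    - [0.03,0,0.001,0.004,0,0,0]
    - [0.03,0,0.001,0.004,0,0,0]
    - [0.03,0,0.001,0.004,0,0,0]
    - [0.03,0,0.001,0.004,0,0,0]
  grip_force: 100

```text
time_s: 2.82
tcp_pos: [0.5119, -0.2067, 0.0046]
ee_rot: [0.997, 0.083, 0.0, 0.0]
contact_force: [-0.6, -1.0, 0.4]
width: 0.0295
grasp_force: 0.1
```

The fingers closed to 29.5 mm with no force, so they aren't holding the knob. I'll look.

```bash
python3 - <<'E'
from rig import env, eyes
from h import *
f=eyes.grab_frame('scene'); t=eyes.grab_frame('top')
a=cv2.resize(f["color"][180:280,300:430,::-1],(780,600)); cv2.imwrite('pics/s2.png',a)
s=env.state(); print(s['width'],s['grasp_force'])
for k,f_,bx in(('s',f,(330,215,410,265)),('t',t,(370,230,440,310))):
    c=blob(red(f_),*bx); b=cv2.minEnclosingCircle(c); print(k,b,ray(f_,b[0],.02))
E
```

```text
0.030271275877555508 0.16399301122874022
s ((367.3387145996094, 241.0806427001953), 6.978767395019531) [ 0.5103463  -0.20458294  0.02      ]Traceback (most recent call last):
  File "<stdin>", line 7, in <module>
  File "h.py", line 11, in blob
    c=max(cv2.findContours(w,cv2.RETR_EXTERNAL,cv2.CHAIN_APPROX_NONE)[0],key=cv2.contourArea); return c
ValueError: max() iterable argument is empty
```

View pics/s2.png

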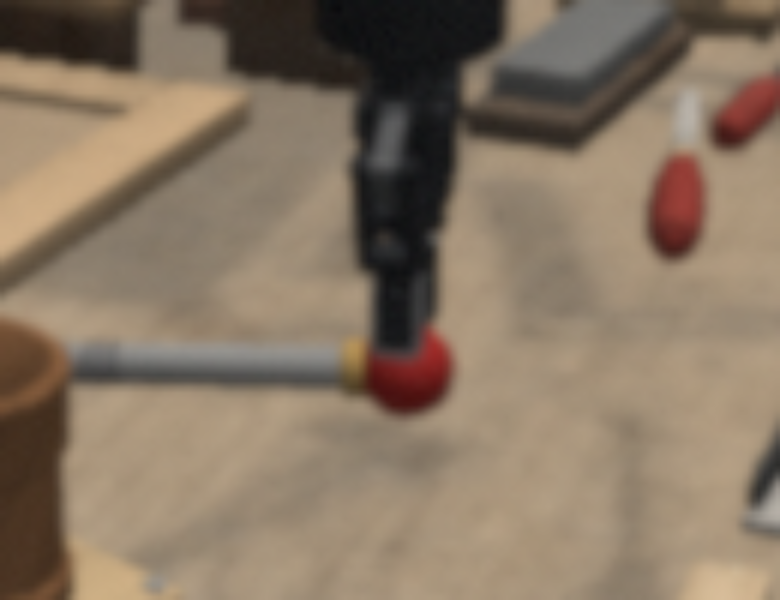

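The crop shows the near finger's tip ending around (400,350), in front of the knob but near its top (knob centre (410,370)). So the tips look higher than the reported TCP implies. I'll measure the tip height with depth.

```bash
python3 - <<'E'
from rig import env, eyes
from h import *
f=eyes.grab_frame('scene'); s=env.state(); print(np.round(s['tcp_pos'],4),np.round(s['q'],4),s['contact_force'],s['width'])
def W(u,v):
    z=f["depth"][v,u]; return np.round(f["R"].T@(np.linalg.solve(f["mtx"],[u,v,1])*z-f["t"]),4)
for u in(365,367,369):
    for v in range(224,248,2): print(u,v,W(u,v),f["color"][v,u])
E
```

```text
[ 0.512  -0.2067  0.0045] [-3.838e-01  4.217e-01 -2.841e-01  8.648e-01  1.000e-04  2.592e+00] [ 0.47664546 -0.05196507  1.0180557 ] 0.029675354377308998
365 224 [ 0.5035 -0.1627  0.0824] [18 19 21]
365 226 [ 0.5087 -0.1786  0.0705] [13 16 16]
365 228 [ 0.5104 -0.1841  0.0629] [25 26 30]
365 230 [ 0.5089 -0.18    0.0596] [24 25 26]
365 232 [ 0.5074 -0.1757  0.0563] [24 23 25]
365 234 [ 0.511  -0.1871  0.046 ] [24 25 27]
365 236 [ 0.5079 -0.178   0.0449] [25 27 28]
365 238 [ 0.5103 -0.1855  0.0362] [63 53 53]
365 240 [ 0.5127 -0.1931  0.0274] [109  44  42]
365 242 [ 0.5111 -0.1887  0.0241] [105  26  25]
365 244 [ 0.5107 -0.188   0.0191] [82 21 19]
365 246 [ 0.5119 -0.1919  0.0118] [71 18 15]
367 224 [ 0.4986 -0.1626  0.0832] [19 20 20]
367 226 [ 0.5036 -0.1781  0.0714] [18 18 19]
367 228 [ 0.5044 -0.181   0.065 ] [25 26 27]
367 230 [ 0.5033 -0.178   0.0612] [25 24 27]
367 232 [ 0.5036 -0.1793  0.0555] [24 25 27]
367 234 [ 0.5042 -0.1816  0.0493] [24 24 25]
367 236 [ 0.5031 -0.1787  0.0454] [27 28 29]
367 238 [ 0.5046 -0.1836  0.0379] [61 55 55]
367 240 [ 0.5068 -0.1908  0.0293] [116  51  50]
367 242 [ 0.506  -0.1888  0.0249] [117  33  31]
367 244 [ 0.5064 -0.1905  0.0187] [89 22 20]
367 246 [ 0.5062 -0.1901  0.0136] [75 20 20]
369 224 [ 0.4936 -0.162   0.0841] [22 21 24]
369 226 [ 0.5003 -0.1835  0.0699] [45 45 45]
369 228 [ 0.5016 -0.1877  0.0629] [58 57 57]
369 230 [ 0.5008 -0.1857  0.0586] [58 58 59]
369 232 [ 0.5001 -0.1839  0.0542] [59 59 58]
369 234 [ 0.5018 -0.1897  0.0464] [63 57 56]
369 236 [ 0.4999 -0.1842  0.0437] [72 60 60]
369 238 [ 0.5008 -0.1875  0.0369] [94 62 61]
369 240 [ 0.5032 -0.1954  0.0279] [129  46  44]
369 242 [ 0.5023 -0.1929  0.0238] [121  33  31]
369 244 [ 0.502  -0.1924  0.0187] [93 23 20]
369 246 [ 0.502 -0.193  0.013] [77 22 19]
```

Confirmed: the finger tips are really at z of about 0.036, while the TCP reads 0.0045. The reported TCP is therefore about 31 mm too low along the tool axis. I'll open, go down with a margin, then check the tips again.

Request:
arm_command:
  steps:
    - [0.065,0,0,-0.002,0,0,0]
    - [0.065,0,0,-0.002,0,0,0]
    - [0.065,0,0,-0.002,0,0,0]
    - [0.065,0,0,0.002,0,0,0]
    - [0.06,0,0,0.01,0,0,0]
    - [0.06,0,0,0.018,0,0,0]
    - [0.06,0,0,0.024,0,0,0]
    - [0.06,0,0,0.024,0,0,0]

```text
time_s: 3.63
tcp_pos: [0.5106, -0.2062, -0.0214]
ee_rot: [0.997, 0.083, -0.001, -0.001]
contact_force: [-0.6, 0.2, -0.1]
width: 0.0599
grasp_force: 0.0
```

```bash
python3 - <<'E'
from rig import env, eyes
from h import *
f=eyes.grab_frame('scene'); s=env.state(); print(np.round(s['tcp_pos'],4),s['contact_force'],s['width'])
cv2.imwrite('pics/s3.png',cv2.resize(f["color"][180:280,300:430,::-1],(780,600)))
def W(u,v):
    z=f["depth"][v,u]; return np.round(f["R"].T@(np.linalg.solve(f["mtx"],[u,v,1])*z-f["t"]),4)
for u in(364,367):
    for v in range(236,256,2): print(u,v,W(u,v),f["color"][v,u])
E
```

```text
[ 0.5109 -0.2063 -0.0208] [0.8914162  0.4923685  0.68830172] 0.059821063073740334
364 236 [ 0.5049 -0.1615  0.0521] [17 19 19]
364 238 [ 0.5065 -0.1665  0.0447] [19 20 24]
364 240 [ 0.5053 -0.1634  0.0409] [29 31 32]
364 242 [ 0.5063 -0.1666  0.0342] [24 24 27]
364 244 [ 0.5055 -0.1646  0.03  ] [26 27 28]
364 246 [ 0.506  -0.1665  0.0238] [27 28 30]
364 248 [ 0.5062 -0.1675  0.018 ] [41 41 41]
364 250 [ 0.516  -0.1971 -0.002 ] [105  97  87]
364 252 [ 0.5123 -0.1863 -0.0021] [139 125 107]
364 254 [ 0.5095 -0.1784 -0.0034] [141 127 110]
367 236 [ 0.4934 -0.149   0.0591] [21 22 23]
367 238 [ 0.4979 -0.1631  0.0475] [35 35 36]
367 240 [ 0.4984 -0.165   0.0414] [34 35 35]
367 242 [ 0.4985 -0.1656  0.0359] [32 32 33]
367 244 [ 0.4995 -0.1692  0.029 ] [39 40 40]
367 246 [ 0.4981 -0.1653  0.0257] [38 39 39]
367 248 [ 0.4996 -0.1701  0.0181] [51 51 51]
367 250 [ 0.5102 -0.2033 -0.0038] [106  99  89]
367 252 [ 0.5048 -0.1871 -0.0011] [142 128 110]
367 254 [ 0.5011 -0.1761 -0.0009] [139 124 106]
```

View pics/s3.png

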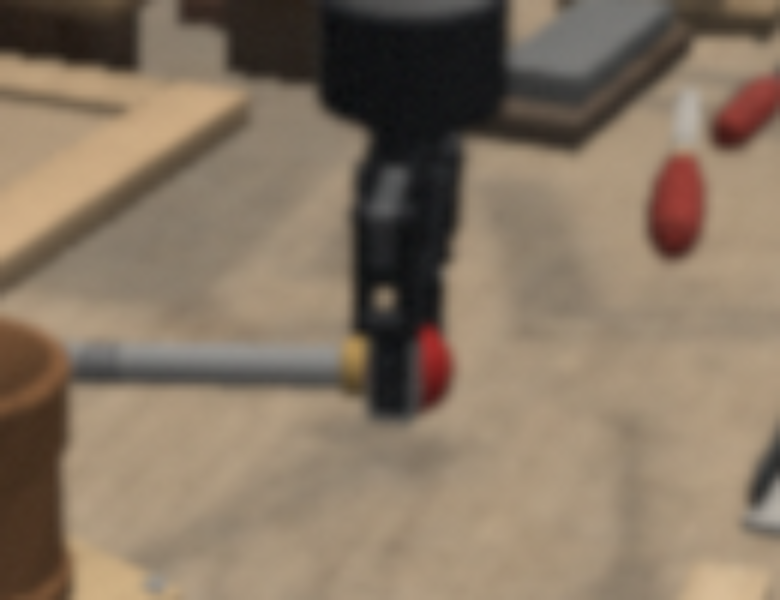

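The crop now shows the near finger beside the knob, its tip at about (390,415), z≈0.016, and centred on the knob across the pin. I'll go down 8 mm more and clamp.

Request:
arm_command:
  steps:
    - [0.06,0,0,0.003,0,0,0]
    - [0.055,0,0,0.006,0,0,0]
    - [0.05,0,0,0.008,0,0,0]
    - [0.035,0,0,0.008,0,0,0]
    - [0.03,0,0,0.008,0,0,0]
    - [0.03,0,0,0.008,0,0,0]
    - [0.03,0,0,0.008,0,0,0]
    - [0.03,0,0,0.008,0,0,0]
  grip_force: 100

```text
time_s: 4.35
tcp_pos: [0.5118, -0.2066, -0.0274]
ee_rot: [0.997, 0.083, 0.0, -0.0]
contact_force: [-1.5, 0.7, 4.0]
width: 0.0364
grasp_force: 99.6
```

It holds at 99.6 N. I'll lift gently.

Request:
arm_command:
  steps:
    - [0.03,0,0,-0.004,0,0,0]
    - [0.03,0,0,-0.012,0,0,0]
    - [0.03,0,0,-0.024,0,0,0]
    - [0.03,0,0,-0.038,0,0,0]
    - [0.03,0,0,-0.052,0,0,0]
    - [0.03,0,0,-0.064,0,0,0]
    - [0.03,0,0,-0.072,0,0,0]
    - [0.03,0,0,-0.075,0,0,0]

```text
time_s: 5.02
tcp_pos: [0.5124, -0.207, 0.0489]
ee_rot: [0.997, 0.083, 0.001, 0.0]
contact_force: [-0.2, 0.6, -2.9]
width: 0.0363
grasp_force: 100.1
```

```bash
python3 - <<'E'
from rig import env, eyes
from h import *
f=eyes.grab_frame('scene'); s=env.state(); print(np.round(s['tcp_pos'],4),s['contact_force'],s['moment'],s['width'],s['grasp_force'])
cv2.imwrite('pics/s4.png',cv2.resize(f["color"][150:280,270:430,::-1],(738,600)))
E
```

```text
[ 0.5124 -0.2069  0.0487] [-0.3822329  -0.07215599 -2.51368575] [-0.03744855  0.21458962 -0.05188767] 0.03655430840652891 100.14742970466614
```

View pics/s4.png

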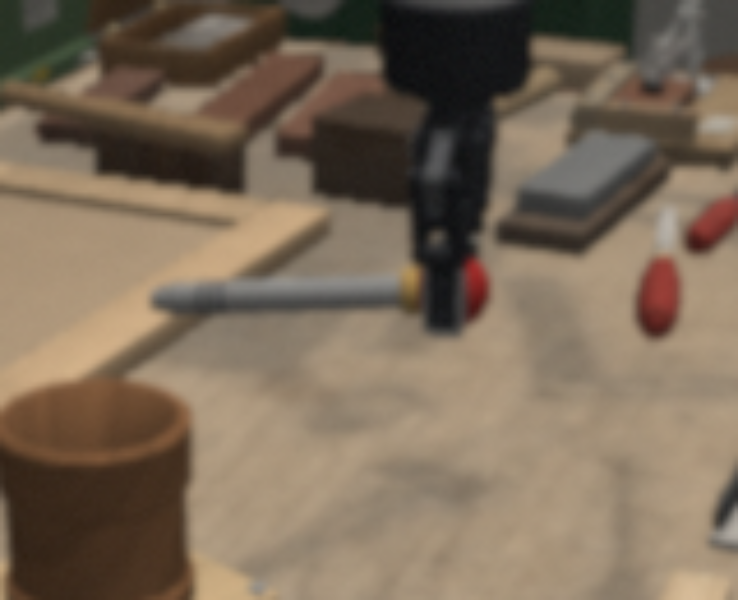

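The pin is held level by its knob, clear of the stand (knob at (470,288) in the crop, tip at (160,297)). I'll lift it to swing height.

Request:
arm_command:
  steps:
    - [0.03,0,0,-0.006,0,0,0]
    - [0.03,0,0,-0.018,0,0,0]
    - [0.03,0,0,-0.034,0,0,0]
    - [0.03,0,0,-0.052,0,0,0]
    - [0.03,0,0,-0.07,0,0,0]
    - [0.03,0,0,-0.086,0,0,0]
    - [0.03,0,0,-0.1,0,0,0]
    - [0.03,0,0,-0.11,0,0,0]

```text
time_s: 5.73
tcp_pos: [0.5118, -0.2067, 0.1583]
ee_rot: [0.997, 0.083, 0.0, -0.0]
contact_force: [0.4, 0.8, -3.7]
width: 0.0365
grasp_force: 100.2
```

Request:
arm_command:
  steps:
    - [0.03,0,0,-0.012,0,0,0]
    - [0.03,0,0,-0.028,0,0,0]
    - [0.03,0,0,-0.046,0,0,0]
    - [0.03,0,0,-0.064,0,0,0]
    - [0.03,0,0,-0.08,0,0,0]
    - [0.03,0,0,-0.093,0,0,0]
    - [0.03,0,0,-0.1,0,0,0]
    - [0.03,0,0,-0.102,0,0,0]

```text
time_s: 6.4
tcp_pos: [0.5121, -0.2068, 0.2601]
ee_rot: [0.997, 0.083, 0.0, 0.0]
contact_force: [-0.3, 0.7, -3.9]
width: 0.0363
grasp_force: 100.2
```

Clear height. First I ease the grip to 20 N and read the width.

Request:
arm_command:
  steps:
    - [0.03,0,0,0,0,0,0]
    - [0.03,0,0,0,0,0,0]
    - [0.03,0,0,0,0,0,0]
    - [0.03,0,0,0,0,0,0]
    - [0.03,0,0,0,0,0,0]
    - [0.03,0,0,0,0,0,0]
    - [0.03,0,0,0,0,0,0]
    - [0.03,0,0,0,0,0,0]
  grip_force: 20

```text
time_s: 7.07
tcp_pos: [0.5118, -0.2067, 0.2594]
ee_rot: [0.997, 0.083, -0.0, -0.0]
contact_force: [-0.0, 0.1, -3.1]
width: 0.0363
grasp_force: 100.2
```

Request:
arm_command:
  steps:
    - [0.0366,0,0,0,0,0,0]
    - [0.0368,0,0,0,0,0,0]
    - [0.037,0,0,0,0,0,0]
    - [0.0371,0,0,0,0,0,0]
    - [0.0372,0,0,0,0,0,0]
    - [0.0373,0,0,0,0,0,0]
    - [0.0374,0,0,0,0,0,0]
    - [0.0375,0,0,0,0,0,0]
  grip_force: 20

```text
time_s: 7.73
tcp_pos: [0.5118, -0.2067, 0.2594]
ee_rot: [0.997, 0.083, -0.0, -0.0]
contact_force: [0.4, 0.0, -3.2]
width: 0.0374
grasp_force: 49.8
```

Request:
arm_command:
  steps:
    - [0.0376,0,0,0,0,0,0]
    - [0.0377,0,0,0,0,0,0]
    - [0.0378,0,0,0,0,0,0]
    - [0.0379,0,0,0,0,0,0]
    - [0.038,0,0,0,0,0,0]
    - [0.0381,0,0,0,0,0,0]
    - [0.0381,0,0,0,0,0,0]
    - [0.0381,0,0,0,0,0,0]

```text
time_s: 8.4
tcp_pos: [0.5116, -0.2067, 0.2593]
ee_rot: [0.997, 0.083, -0.0, -0.0]
contact_force: [-1.3, 0.1, -3.4]
width: 0.0384
grasp_force: 31.8
```

```bash
python3 - <<'E'
from rig import env
s=env.state(); print(s['contact_force'],s['moment'],s['width'],s['grasp_force'])
E
```

```text
[-1.28455837  0.06418071 -3.41586463] [-0.08499215  0.30069455 -0.01786412] 0.038368664602574126 31.75413966178894
```

Request:
arm_command:
  steps:
    - [0.0382,0,0,0,0,0,0]
    - [0.0383,0,0,0,0,0,0]
    - [0.0384,0,0,0,0,0,0]
    - [0.0385,0,0,0,0,0,0]
    - [0.0386,0,0,0,0,0,0]
    - [0.0386,0,0,0,0,0,0]
    - [0.0386,0,0,0,0,0,0]
    - [0.0386,0,0,0,0,0,0]

```text
time_s: 9.07
tcp_pos: [0.5119, -0.2067, 0.2594]
ee_rot: [0.997, 0.083, -0.0, -0.0]
contact_force: [0.3, 0.2, -4.0]
width: 0.039
grasp_force: 19.5
```

```bash
python3 - <<'E'
from rig import env
s=env.state(); print(s['contact_force'],s['moment'],s['width'],s['grasp_force'])
E
```

```text
[ 0.31342003  0.19110872 -3.95176005] [ 0.00600872  0.07498643 -0.0418598 ] 0.03897781267434646 19.539861381053925
```

The moment is dropping, so the pin is turning. I'll ease a little more and let it settle.

Request:
arm_command:
  steps:
    - [0.0387,0,0,0,0,0,0]
    - [0.0388,0,0,0,0,0,0]
    - [0.0389,0,0,0,0,0,0]
    - [0.0389,0,0,0,0,0,0]
    - [0.0389,0,0,0,0,0,0]
    - [0.0389,0,0,0,0,0,0]
    - [0.0389,0,0,0,0,0,0]
    - [0.0389,0,0,0,0,0,0]

```text
time_s: 9.73
tcp_pos: [0.5118, -0.2067, 0.2594]
ee_rot: [0.997, 0.083, -0.0, -0.0]
contact_force: [-0.6, -0.3, -3.5]
width: 0.0391
grasp_force: 13.2
```

Request:
arm_command:
  steps:
    - [0.0389,0,0,0,0,0,0]
    - [0.0389,0,0,0,0,0,0]
    - [0.0389,0,0,0,0,0,0]
    - [0.0389,0,0,0,0,0,0]
    - [0.0389,0,0,0,0,0,0]
    - [0.0389,0,0,0,0,0,0]
    - [0.0389,0,0,0,0,0,0]
    - [0.0389,0,0,0,0,0,0]

```text
time_s: 10.4
tcp_pos: [0.5118, -0.2067, 0.2595]
ee_rot: [0.997, 0.083, 0.0, -0.0]
contact_force: [0.3, -0.2, -2.8]
width: 0.0386
grasp_force: 13.2
```

```bash
cat > pin.py <<'E'
from rig import env, eyes
from h import *
import sys
f=eyes.grab_frame('scene'); s=env.state(); print(np.round(s['tcp_pos'],4),np.round(s['contact_force'],1),np.round(s['moment'],3),s['width'],s['grasp_force'],np.round(s['q'],2))
np.savez('pics/last',**f)
cv2.imwrite('pics/'+sys.argv[1],f["color"][0:480,160:560,::-1])
E
python3 pin.py s5.png
```

```text
[ 0.5118 -0.2067  0.2594] [-0.6  0.2 -2.9] [-0.037  0.053 -0.007] 0.0393912681172058 13.175749629735947 [-0.38  0.27  0.18  1.48  0.    2.59]
```

View pics/s5.png

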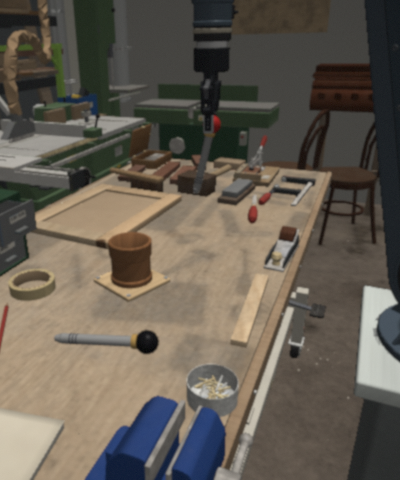

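The pin hangs at a tilt of about 14°, from the knob at (213,125) to the tip at (197,188), held by friction. I'll ease to about 8 N so that it hangs straight.

Request:
arm_command:
  steps:
    - [0.039,0,0,0,0,0,0]
    - [0.039,0,0,0,0,0,0]
    - [0.0391,0,0,0,0,0,0]
    - [0.0391,0,0,0,0,0,0]
    - [0.0392,0,0,0,0,0,0]
    - [0.0392,0,0,0,0,0,0]
    - [0.0392,0,0,0,0,0,0]
    - [0.0392,0,0,0,0,0,0]

```text
time_s: 11.12
tcp_pos: [0.5119, -0.2067, 0.2594]
ee_rot: [0.997, 0.083, 0.0, -0.0]
contact_force: [-0.2, 0.1, -3.7]
width: 0.0388
grasp_force: 7.7
```

Request:
arm_command:
  steps:
    - [0.0392,0,0,0,0,0,0]
    - [0.0392,0,0,0,0,0,0]
    - [0.0392,0,0,0,0,0,0]
    - [0.0392,0,0,0,0,0,0]
    - [0.0392,0,0,0,0,0,0]
    - [0.0392,0,0,0,0,0,0]
    - [0.0392,0,0,0,0,0,0]
    - [0.0392,0,0,0,0,0,0]

```text
time_s: 11.78
tcp_pos: [0.5118, -0.2067, 0.2594]
ee_rot: [0.997, 0.083, -0.0, -0.0]
contact_force: [0.1, -0.4, -3.0]
width: 0.0394
grasp_force: 7.7
```

```bash
python3 pin.py s6.png; python3 - <<'E'
import cv2
a=cv2.imread('pics/s6.png'); cv2.imwrite('pics/s6c.png',cv2.resize(a[80:210,150:270],(554,600)))
E
```

```text
[ 0.5119 -0.2067  0.2595] [-0.  -0.4 -2.7] [-0.04   0.017  0.01 ] 0.03919146946964532 7.704197913408279 [-0.38  0.27  0.18  1.48  0.    2.59]
```

View pics/s6c.png

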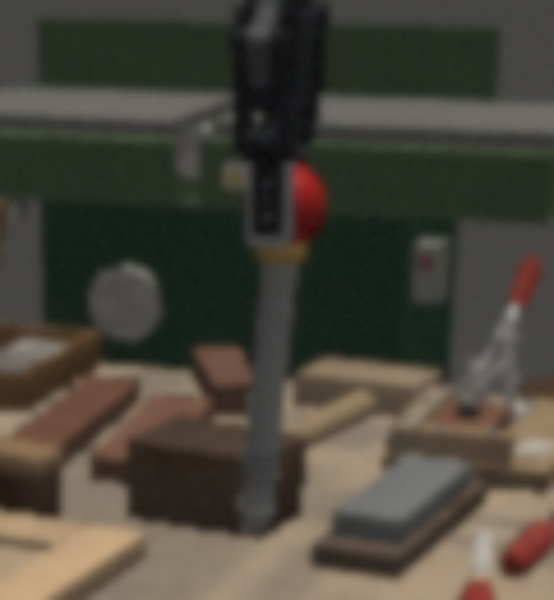

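The crop shows the pin nearly hanging, with its neck at (285,255) and tip at (257,525). I'll compare the tip with where a plumb tip would project.

```bash
python3 - <<'E'
from h import *
f=dict(np.load('pics/last.npz'))
def pr(X): p=f["mtx"]@(f["R"]@X+f["t"]); return p[:2]/p[2]
k=np.array([.5118,-.2067,.3065]); d=np.array([.986,.165,0])
for a in(0,2,4,6,8): 
    r=np.radians(a); print(a,pr(k+.165*(np.sin(r)*d-np.cos(r)*np.array([0,0,1]))),pr(k+.03*(np.sin(r)*d-np.cos(r)*np.array([0,0,1]))))
print('seen tip',257/4.617+310,528/4.617+80,'neck',285/4.617+310,255/4.617+80)
E
```

```text
0 [368.24908201 193.79503721] [369.71563972 136.34473208]
2 [365.83322428 193.6059712 ] [369.25172168 136.3221527 ]
4 [363.4279933  193.33662846] [368.78899446 136.28321943]
6 [361.03571    192.98755277] [368.32799985 136.22798887]
8 [358.65866876 192.55934363] [367.86927697 136.15653591]
seen tip 365.6638509854884 194.35997400909682 neck 371.7283950617284 135.230669265757
```

The tilt is only about 3–4°, so it hangs. I'll clamp again at 100 N, then carry it over the stand, aiming 7 mm short in x to allow for the lean.

Request:
arm_command:
  steps:
    - [0.0385,0,0,0,0,0,0]
    - [0.038,0,0,0,0,0,0]
    - [0.036,0,0,0,0,0,0]
    - [0.03,0,0,0,0,0,0]
    - [0.03,0,0,0,0,0,0]
    - [0.03,0,0,0,0,0,0]
    - [0.03,0,0,0,0,0,0]
    - [0.03,0,0,0,0,0,0]
  grip_force: 100

```text
time_s: 12.5
tcp_pos: [0.5119, -0.2067, 0.2594]
ee_rot: [0.997, 0.083, -0.0, -0.0]
contact_force: [0.4, 0.6, -2.9]
width: 0.0357
grasp_force: 100.1
```

Request:
arm_command:
  steps:
    - [0.03,0.002,-0.003,0,0,0,0]
    - [0.03,0.006,-0.01,0,0,0,0]
    - [0.03,0.012,-0.02,0,0,0,0]
    - [0.03,0.02,-0.033,0,0,0,0]
    - [0.03,0.029,-0.048,0,0,0,0]
    - [0.03,0.039,-0.064,0,0,0,0]
    - [0.03,0.049,-0.08,0,0,0,0]
    - [0.03,0.059,-0.096,0,0,0,0]

```text
time_s: 13.17
tcp_pos: [0.5547, -0.1003, 0.2595]
ee_rot: [0.997, 0.083, 0.0, -0.0]
contact_force: [0.3, 0.3, -2.2]
width: 0.0363
grasp_force: 100.2
```

Request:
arm_command:
  steps:
    - [0.03,0.01,-0.016,0,0,0,0]
    - [0.03,0.02,-0.032,0,0,0,0]
    - [0.03,0.03,-0.048,0,0,0,0]
    - [0.03,0.039,-0.063,0,0,0,0]
    - [0.03,0.047,-0.077,0,0,0,0]
    - [0.03,0.055,-0.089,0,0,0,0]
    - [0.03,0.061,-0.098,0,0,0,0]
    - [0.03,0.064,-0.104,0,0,0,0]

```text
time_s: 13.83
tcp_pos: [0.6007, 0.0126, 0.2593]
ee_rot: [0.997, 0.083, -0.0, -0.0]
contact_force: [-0.7, -0.6, -3.4]
width: 0.0369
grasp_force: 100.3
```

Request:
arm_command:
  steps:
    - [0.03,0,0,0,0,0,0]
    - [0.03,0,0,0,0,0,0]
    - [0.03,0,0,0,0,0,0]
    - [0.03,0,0,0,0,0,0]
    - [0.03,0,0,0,0,0,0]
    - [0.03,0,0,0,0,0,0]
    - [0.03,0,0,0,0,0,0]
    - [0.03,0,0,0,0,0,0]

```text
time_s: 14.5
tcp_pos: [0.6001, 0.0106, 0.2595]
ee_rot: [0.997, 0.083, 0.0, -0.0]
contact_force: [0.6, 0.0, -2.8]
width: 0.0363
grasp_force: 100.3
```

```bash
python3 pin.py s7.png; python3 - <<'E'
import cv2
a=cv2.imread('pics/s7.png'); cv2.imwrite('pics/s7c.png',cv2.resize(a[60:310,60:260],(480,600)))
E
```

```text
[0.6001 0.0107 0.2595] [-0.1 -0.5 -3. ] [ 0.028  0.032 -0.032] 0.0356743176405292 100.3037703037262 [0.02 0.36 0.31 1.52 0.   2.99]
```

View pics/s7c.png

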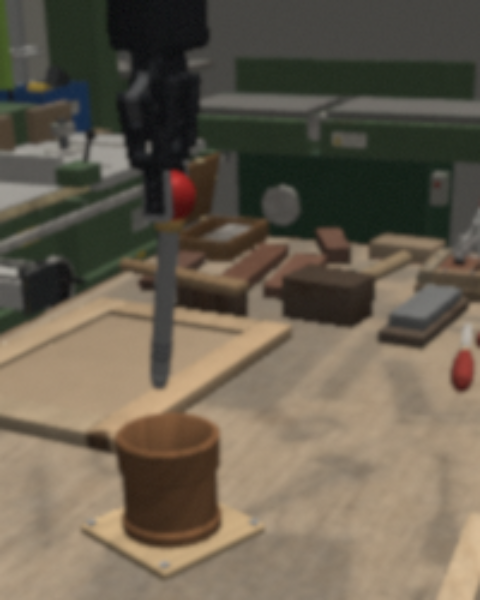

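The pin hangs over the stand: tip at crop (159,385), rim centred near (168,436). I'll turn both into positions.

```bash
python3 - <<'E'
from rig import env,eyes
from h import *
f=dict(np.load('pics/last.npz'))
print('tip',ray(f,(159/2.4+220,384/2.4+60),.1425),'rim',ray(f,(168/2.4+220,436/2.4+60),.1))
def pr(X): p=f["mtx"]@(f["R"]@np.array(X)+f["t"]); return p[:2]/p[2]
print('rim if (.608,.014)',pr([.608,.014,.1]),'seen',168/2.4+220,436/2.4+60)
for a in (0,.005,.01,.015): print(a,pr([.6001+a*.986,.0107+a*.165,.1425]))
t=eyes.grab_frame('top'); cv2.imwrite('pics/t2.png',cv2.resize(t["color"][160:290,240:380,::-1],(646,600)))
E
```

```text
tip [0.61347854 0.01510412 0.1425    ] rim [0.60188028 0.02508581 0.1       ]
rim if (.608,.014) [289.84260323 239.17402846] seen 290.0 241.66666666666669
0 [293.06035287 220.1318444 ]
0.005 [290.72776322 219.94861665]
0.01 [288.40117304 219.76586015]
0.015 [286.08055922 219.58357311]
```

View pics/t2.png

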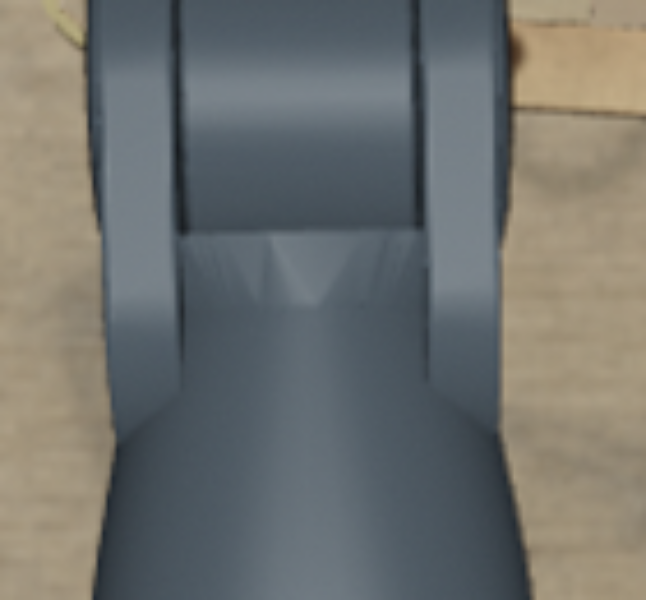

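That makes the tip (0.6135, 0.014), a 5° lean, against the stand axis at (0.607, 0.014). I'll shift 3 mm back and lower slowly, watching the force.

Request:
arm_command:
  steps:
    - [0.03,-0.002,0,0.003,0,0,0]
    - [0.03,-0.003,0,0.009,0,0,0]
    - [0.03,-0.003,0,0.017,0,0,0]
    - [0.03,-0.003,0,0.025,0,0,0]
    - [0.03,-0.003,0,0.033,0,0,0]
    - [0.03,-0.003,0,0.041,0,0,0]
    - [0.03,-0.003,0,0.047,0,0,0]
    - [0.03,-0.003,0,0.05,0,0,0]

```text
time_s: 15.27
tcp_pos: [0.5967, 0.0104, 0.2081]
ee_rot: [0.997, 0.083, -0.001, -0.0]
contact_force: [-0.3, 0.0, -3.8]
width: 0.0361
grasp_force: 100.3
```

Request:
arm_command:
  steps:
    - [0.03,0,0,0.003,0,0,0]
    - [0.03,0,0,0.006,0,0,0]
    - [0.03,0,0,0.009,0,0,0]
    - [0.03,0,0,0.012,0,0,0]
    - [0.03,0,0,0.015,0,0,0]
    - [0.03,0,0,0.018,0,0,0]
    - [0.03,0,0,0.021,0,0,0]
    - [0.03,0,0,0.024,0,0,0]

```text
time_s: 15.93
tcp_pos: [0.5972, 0.0104, 0.1852]
ee_rot: [0.997, 0.083, 0.0, -0.0]
contact_force: [-0.1, 0.2, -2.9]
width: 0.0361
grasp_force: 100.3
```

The tip is inside the bore with no contact. I'll continue.

Request:
arm_command:
  steps:
    - [0.03,0,0,0.004,0,0,0]
    - [0.03,0,0,0.008,0,0,0]
    - [0.03,0,0,0.012,0,0,0]
    - [0.03,0,0,0.016,0,0,0]
    - [0.03,0,0,0.02,0,0,0]
    - [0.03,0,0,0.024,0,0,0]
    - [0.03,0,0,0.028,0,0,0]
    - [0.03,0,0,0.03,0,0,0]

```text
time_s: 16.6
tcp_pos: [0.597, 0.0104, 0.1547]
ee_rot: [0.997, 0.083, -0.0, -0.0]
contact_force: [-0.0, -0.2, -4.2]
width: 0.0361
grasp_force: 100.3
```

Request:
arm_command:
  steps:
    - [0.03,0,0,0.003,0,0,0]
    - [0.03,0,0,0.006,0,0,0]
    - [0.03,0,0,0.009,0,0,0]
    - [0.03,0,0,0.012,0,0,0]
    - [0.03,0,0,0.015,0,0,0]
    - [0.03,0,0,0.018,0,0,0]
    - [0.03,0,0,0.02,0,0,0]
    - [0.03,0,0,0.02,0,0,0]

```text
time_s: 17.27
tcp_pos: [0.5969, 0.0104, 0.1349]
ee_rot: [0.997, 0.083, -0.0, -0.0]
contact_force: [-0.0, -0.7, -3.4]
width: 0.0364
grasp_force: 100.3
```

Request:
arm_command:
  steps:
    - [0.03,0,0,0.001,0,0,0]
    - [0.03,0,0,0.002,0,0,0]
    - [0.03,0,0,0.003,0,0,0]
    - [0.03,0,0,0.004,0,0,0]
    - [0.03,0,0,0.005,0,0,0]
    - [0.03,0,0,0.005,0,0,0]
    - [0.03,0,0,0.006,0,0,0]
    - [0.03,0,0,0.006,0,0,0]

```text
time_s: 17.93
tcp_pos: [0.5972, 0.0104, 0.1294]
ee_rot: [0.997, 0.083, -0.0, -0.0]
contact_force: [0.3, 0.5, -1.4]
width: 0.0364
grasp_force: 100.3
```

```bash
cat > knob.py <<'E'
from rig import env,eyes
from h import *
f=eyes.grab_frame('scene'); s=env.state()
b=cv2.minEnclosingCircle(blob(red(f),250,150,330,260)); p=[round(float(x),1) for x in b[0]]
m=red(f)[150:260,250:330].astype(bool); z=np.median(f["depth"][150:260,250:330][m])
X=f["R"].T@(np.linalg.solve(f["mtx"],[*b[0],1])*(z+.013)-f["t"])
print(p,round(b[1],1),'by depth',np.round(X,3),'at z.175',np.round(ray(f,b[0],.175),3),np.round(s['contact_force'],1),np.round(s['tcp_pos'],3))
E
python3 knob.py
```

```text
[298.0, 205.0] 9.2 by depth [0.589 0.007 0.176] at z.175 [0.59  0.006 0.175] [-0.3  0.5 -2.3] [0.597 0.01  0.129]
```

The load is coming off onto the floor of the stand, with the knob at z of about 0.176. One more millimetre, then I open.

Request:
arm_command:
  steps:
    - [0.03,0,0,0.001,0,0,0]
    - [0.03,0,0,0.001,0,0,0]
    - [0.036,0,0,0.001,0,0,0]
    - [0.038,0,0,0.001,0,0,0]
    - [0.039,0,0,0.001,0,0,0]
    - [0.042,0,0,0.001,0,0,0]
    - [0.048,0,0,0.001,0,0,0]
    - [0.055,0,0,0.001,0,0,0]

```text
time_s: 18.65
tcp_pos: [0.5972, 0.0104, 0.1283]
ee_rot: [0.997, 0.083, -0.0, -0.0]
contact_force: [-0.4, -0.3, -0.3]
width: 0.0551
grasp_force: 0.0
```

Request:
arm_command:
  steps:
    - [0.065,0,0,0,0,0,0]
    - [0.075,0,0,0,0,0,0]
    - [0.08,0,0,0,0,0,0]
    - [0.08,0,0,0,0,0,0]
    - [0.08,0,0,0,0,0,0]
    - [0.08,0,0,0,0,0,0]
    - [0.08,0,0,0,0,0,0]
    - [0.08,0,0,0,0,0,0]

```text
time_s: 19.32
tcp_pos: [0.5972, 0.0104, 0.1284]
ee_rot: [0.997, 0.083, -0.0, -0.0]
contact_force: [1.1, -0.2, 0.3]
width: 0.0798
grasp_force: 0.0
```

```bash
python3 knob.py
```

```text
[305.6, 210.3] 10.0 by depth [0.569 0.015 0.17 ] at z.175 [0.562 0.028 0.175] [-0.5  0.8  0.1] [0.597 0.01  0.128]
```

The pin is free and leans slightly in the stand. I'll retreat straight up.

Request:
arm_command:
  steps:
    - [0.08,0,0,-0.005,0,0,0]
    - [0.08,0,0,-0.015,0,0,0]
    - [0.08,0,0,-0.03,0,0,0]
    - [0.08,0,0,-0.05,0,0,0]
    - [0.08,0,0,-0.07,0,0,0]
    - [0.08,0,0,-0.09,0,0,0]
    - [0.08,0,0,-0.11,0,0,0]
    - [0.08,0,0,-0.12,0,0,0]

```text
time_s: 20.03
tcp_pos: [0.5979, 0.0104, 0.252]
ee_rot: [0.997, 0.083, 0.002, 0.0]
contact_force: [0.3, -0.9, -0.7]
width: 0.0804
grasp_force: 0.0
```

Request:
arm_command:
  steps:
    - [0.08,0,0,0,0,0,0]
    - [0.08,0,0,0,0,0,0]
    - [0.08,0,0,0,0,0,0]
    - [0.08,0,0,0,0,0,0]
    - [0.08,0,0,0,0,0,0]
    - [0.08,0,0,0,0,0,0]
    - [0.08,0,0,0,0,0,0]
    - [0.08,0,0,0,0,0,0]

```text
time_s: 20.7
tcp_pos: [0.5971, 0.0104, 0.2482]
ee_rot: [0.997, 0.083, -0.0, -0.0]
contact_force: [0.5, 0.9, -0.3]
width: 0.08
grasp_force: 0.0
```

```bash
python3 knob.py; python3 knob.py
```

```text
[305.6, 211.0] 9.3 by depth [0.568 0.015 0.168] at z.175 [0.56  0.032 0.175] [-0.1  0.  -0.4] [0.597 0.01  0.248]
[305.8, 211.1] 9.4 by depth [0.568 0.015 0.168] at z.175 [0.56  0.032 0.175] [-0.3 -0.1 -0.4] [0.597 0.01  0.248]
```

The knob is steady at z = 0.168 with a lean of roughly 15°, within the 20° allowed, and the gripper is clear. I'm handing in.

```bash
python3 -c "
from rig import env
print(env.hand_in())"
```

```text
the job is handed in; nothing more can be done
None
```

The red-knobbed pin stands in the wooden stand, knob up and leaning about 15° (up to 20° is allowed), with the gripper clear and the black-knobbed pin untouched; I handed the job in at about 21 s of the 48 s.

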